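# Lay out a power-supply kit around its circuit board

### The job

Lay out the power-supply parts round the circuit-board fixture, left and right as seen from the robot: the finned heat sink stands on the bench at the left of the board and the transformer at its right, each opposite the middle of that edge with its long side along the edge and a gap of about 3 cm to the fixture. Lay the black power module flat on the middle of the heat sink with its long side along the heat sink's, and stand the big blue capacitor upright on the grey mat midway between the orange bin and the blue bin.

Things in the scene. Friction and masses are not known exactly. Their poses are not given: they have to be found in the camera images.
- board_jig: Circuit-board fixture, fixed: aluminium plate 100 (x) by 120 (y) mm carrying a blue circuit board; plate top at 8 mm, board top 11.5 mm, tallest component 18 mm high. Origin: centre of the underside, on the bench. Its +y axis points to its left edge (row of green screw terminals, 60 mm from the origin), -y to its right edge (long white connector, 60 mm from the origin); x points away from the robot. It may be turned up to 0.3 rad.
- bin_mat: Thin grey mat, fixed, 130 (x) by 300 (y) by 3 mm, on which the orange and blue bins stand near its two ends, with about 11 cm of free mat between them. Origin: centre of the underside; y runs along its length, from bin to bin. The middle between the bins lies within 5 mm of its centre. Turned up to 0.2 rad.
- orange_bin: Orange small-parts bin, fixed, 100 (x) by 80 (y) by 45 mm high, open on top, with steel parts inside; stands on the mat near the end towards the mat's +y. Origin: centre of its underside.
- blue_bin: Blue small-parts bin, fixed, 100 (x) by 80 (y) by 45 mm high, open on top, with brass parts inside; stands on the mat near the end towards the mat's -y. Origin: centre of its underside.
- heat_sink: Bare aluminium heat sink, loose, about 0.13 kg: block 70 (x) by 46 (y) by 30 mm high, fins below, flat face on top with a small dark hole in each corner. Origin: centre of the underside; x along its long side. It starts fins down and can be gripped across its 46 mm width (y).
- power_module: Black plastic power module, loose, about 0.06 kg: flat brick 50 (x) by 34 (y) by 16 mm high with three brass screw terminals and a white stripe on top. Origin: centre of the underside; x along its long side. Grip across its 34 mm width (y).
- transformer: Transformer, loose, about 0.32 kg: dark steel core with a yellow winding on a thin steel foot, 60 (x) by 46 (y) by 44 mm high overall. Origin: centre of the underside; x along its long side. The yellow winding, 38 mm long (x) in the middle and 46 mm wide (y), from 6 to 38 mm above the underside, is gripped across y.
- capacitor: Big blue capacitor, loose, about 0.065 kg: upright cylinder 35 mm in diameter, 50 mm high, silver top with a dark cross. Origin: centre of the underside; z along its axis.

How it is judged (in metres and radians):
At the end, for the whole second after the job is handed in: Heat sink left and transformer right of the fixture: gap 14-46 mm, within 15 mm of mid-edge, parallel within 0.2 rad. Module flat on the heat sink, within 10 mm lengthways, 8 mm across, 0.2 rad. Capacitor on the mat within 16 mm (x), 17 mm (y) of its centre. All upright, at rest (y of heat_sink in the frame of board_jig between 0.097 and 0.129 m and x of heat_sink in the frame of board_jig between -0.015 and 0.015 m and angle between the x axis of each of heat_sink, transformer and the x axis of board_jig, either way round below 0.2 rad and height (world z) of heat_sink between -0.003 and 0.004 m and y of transformer in the frame of board_jig between -0.129 and -0.097 m and x of transformer in the frame of board_jig between -0.015 and 0.015 m and height (world z) of transformer between -0.003 and 0.004 m and x of power_module in the frame of heat_sink between -0.01 and 0.01 m and y of power_module in the frame of heat_sink between -0.008 and 0.008 m and z of power_module in the frame of heat_sink between 0.026 and 0.034 m and angle between the x axis of power_module and the x axis of heat_sink, either way round below 0.2 rad and x of capacitor in the frame of bin_mat between -0.016 and 0.016 m and y of capacitor in the frame of bin_mat between -0.017 and 0.017 m and height (world z) of capacitor between 0 and 0.008 m and angle between each of heat_sink, power_module, transformer, capacitor's own z axis and vertical below 0.1 rad and linear speed of each of heat_sink, power_module, transformer, capacitor below 0.02 m/s and angular speed of each of heat_sink, power_module, transformer, capacitor below 0.2 rad/s); the robot touches nothing.
It also fails if it takes over 106 s, if anything falls off the work surface, if the arm or the gripper's body presses on something with over 40 N, if the wrist force passes 120 N, or if a joint passes its speed limit or range.

### The arm

A 6-joint arm with a two-finger parallel gripper is mounted at the origin on the work surface. World frame = base frame: x ahead of the robot, y to its left, z up, the work surface at z = 0. Lengths are in m, angles in degrees, forces in N, time in s.
With the tool pointing down it reaches from about 0.4 to 0.825 m from the base axis. Payload 7 kg.
Tool frame: the origin (TCP) lies at the very end of the fingers, on their centre line; the grasp point (between the pads) lies 19 mm behind it (ctrl.grip_depth is the z of the grasp point in the tool frame, in m); z points along the fingers, y is the direction in which the jaws open and shut (so a half turn about z gives the same grasp; the last joint's range is limited). The gripper opens to 88 mm and grips with 3 to 60 N. Pads are 19 mm wide; open, the fingers measure 130 mm over their backs; the gripper's body (78 mm by 193 mm) begins 47 mm behind the grasp point.
Start: joints at [-57.29, 20.546, 0.682, 0, -70.136, -16.507], TCP at [0.188, -0.648, 0.227] pointing down, gripper open.
Joint ranges: [-176.03, 176.03], [-82.01, 121.73], [-58.28, 71.71], [-173.87, 95.51], [-174.79, -0.11], [-173.66, 173.66]. Speed limits (degrees/s): [136.94, 136.94, 172.46, 180, 180, 180].

### API

Orientations are given as [roll, pitch, yaw] about the fixed x, y, z axes, in that order (R = Rz(yaw) Ry(pitch) Rx(roll)).
In Python, from plant import telemetry, snapshot, job, models, ctrl gives the robot as it stands.
- The arm moves only by the tool jog_arm, never from a script. Its argument "targets" is text: rows parted by semicolons, each of 7 numbers parted by spaces: the shift along the tool's x, y, z in m, then the turn, a rotation vector about the tool's x, y, z in degrees, then the gripper command: -1 is shut, 1 is fully open, values between are in proportion. A call has exactly 8 rows; each row is the pose to reach, as a shift and turn from the pose measured when the call began, along the tool's axes at that moment; what a row does not reach only later rows make up. A row lasts 1/8 s, in which the tool goes at most 62.5 mm and 10.7 degrees, less where a joint would pass 70% of its speed; a pose out of reach is approached as far as the arm can. A call with a gripper value outside its range is refused whole. The fingers move at their own pace and stop on an object; the grip force is fixed at half the most. Time passes only in rows, so rows that repeat a pose let the fingers close, or fill a call up. It gives the time, the measured TCP pose, the force and the opening at its end, in the units of the state.
- telemetry.get_obs(): the state, without advancing time (a new reading comes with each control period).
- snapshot(name): name is "scene" or "top"; returns a dict with "img" (384x512x3 uint8, red, green, blue), "range_z" (384x512 float32, m along the optical axis (not along the pixel's ray), 0 where there is no reading), "intrinsics" (3x3 intrinsics, pixels), "k1" (the pictures are not rectified: a ray, as slopes to the right and down, at radius r is drawn at 1 + k1 r^2 times it, then the intrinsics apply), "R" (3x3) and "t" (3): a world point X has camera coordinates R X + t. Camera axes: x right, y down, z forward; pixel columns grow to the right and rows downward; lengths in m; the calibration is good to about 2 mm. A picture is of the moment at which its call begins.
- job.close_job(): hands the job in, once; it reports no verdict.
Trained networks look in a picture, given as the dict that the camera call returned (one of the last four; its "shot" number tells which), for a name from the list of things; names that differ only in an ending like _2 or _b are one class to them, and where a whole thing is asked for, a point or a joint stands for the part that bears it (a point fixed in the world has none). Each returns a list of dicts, best first, with "conf" (0 to 1); they miss things now and then, are a little off and sometimes report something else, mostly with a low value. They report only what shows in the picture. A call takes as long as a camera call.
- models.cut_out(name, picture): "region" (384x512 bool, what is visible of it) and "uv" ([column, row] in pixels, amid what is visible of it).
- models.spot_point(name, picture): "uv" ([column, row] in pixels: a listed point, or the origin of a listed thing).
The state is a dict: "clock": time; "joint_pos": joint angles; "qvel": joint speeds; "tau": joint torques, N m; "tool_pos": TCP position; "orientation": TCP orientation; "force": force on the tool from outside, world axes, zero at the start; "moment": the same for the moment, N m; "opening": finger opening in m.
Only numpy, scipy, OpenCV 4.12 (cv2) and the standard library are available. Lean on these libraries where they do the work, as an engineer would, in place of code of your own. Each camera call takes 0.05 s, during which the arm holds its last target.

## Working session

There is one attempt and no reset: what is moved stays moved. The work goes in short steps, Python scripts to look and compute and a tool call to move; the robot and the scene stay as the last step left them, time stands still between calls to the robot, and variables do not carry over. Pictures are saved under pics/ and viewed, and the job is handed in when it is done.

Besides the shell and the picture viewer there is one more tool, called in YAML: its name, and indented under it one key for each argument. jog_arm: Moves the arm, as the interface text tells. Its arguments: {"type":"object","properties":{"targets":{"type":"string"}},"required":["targets"]}

```bash
ls; mkdir -p pics; python3 - <<'E'
from plant import telemetry, snapshot, job, models, ctrl
import cv2, numpy as np
print(telemetry.get_obs(), ctrl.grip_depth)
for n in ["scene","top"]:
    s=snapshot(n); cv2.imwrite(f"pics/{n}0.png",cv2.resize(s["img"][:,:,::-1],(768,576)))
    print(n,s["intrinsics"],s["k1"],s["R"],s["t"])
    for o in "board_jig bin_mat orange_bin blue_bin heat_sink power_module transformer capacitor".split():
        print(o,[(round(d["conf"],2),np.round(d["uv"],1),int(d["region"].sum())) for d in models.cut_out(o,s)],[(round(d["conf"],2),np.round(d["uv"],1)) for d in models.spot_point(o,s)])
E
```

```text
pics
{'clock': 0.0, 'joint_pos': array([-5.72903876e+01,  2.05928457e+01,  6.35112562e-01, -1.97004402e-02,
       -7.01342246e+01, -1.65056847e+01]), 'qvel': array([ 0.05252195, -0.02272157,  0.0364507 , -0.13665698,  0.01001419,
       -0.05418341]), 'tau': array([-2.40064801e-03, -5.82717848e+01,  2.93063021e+01,  6.99699238e+00,
        7.01095909e-03, -1.50698093e-04]), 'tool_pos': array([ 0.18819764, -0.64774799,  0.22561824]), 'orientation': array([ 1.79906570e+02, -8.37220981e-03, -1.63802775e+02]), 'force': array([ 0.40889664,  0.33636175, -0.25967189]), 'moment': array([-0.02551889, -0.00087995,  0.03445812]), 'opening': 0.0880979830133993} -0.0188
scene [[470.52627768   0.         249.46670847]
 [  0.         470.52627768 193.66833062]
 [  0.           0.           1.        ]] -0.14579212917055948 [[ 0.45892795  0.88843587  0.00817527]
 [ 0.64317304 -0.32585947 -0.69292427]
 [-0.61295479  0.32326043 -0.72096402]] [-0.23570297 -0.27281635  1.5000922 ]
board_jig [(0.81, array([329.4, 207.6]), 1426), (0.62, array([156.3, 268.9]), 1866)] [(0.75, array([327.3, 206.5]))]
bin_ma
[... 859 characters left out ...]
231 0.48573542 0.76223844]
board_jig [(0.98, array([167.8, 144.3]), 2576)] [(0.76, array([168.4, 146.4]))]
bin_mat [(0.62, array([340.9, 143. ]), 3997)] [(0.85, array([341.7, 143.1]))]
orange_bin [(0.97, array([300.1, 141.9]), 2098)] [(0.76, array([299. , 142.2]))]
blue_bin [(0.58, array([392.7, 145.4]), 2229), (0.27, array([167.8, 144.1]), 2493)] [(0.87, array([388.4, 146.9]))]
heat_sink [(0.84, array([222.1, 222. ]), 742)] [(0.73, array([222.1, 221.7]))]
power_module [(0.89, array([141.1, 242.5]), 399)] [(0.83, array([143.6, 242. ]))]
transformer [(0.8, array([388.6, 245.7]), 818)] [(0.89, array([385.2, 243.6]))]
capacitor [(0.61, array([306.9, 213.8]), 272)] [(0.8, array([306.2, 211.4]))]
```

View pics/scene0.png

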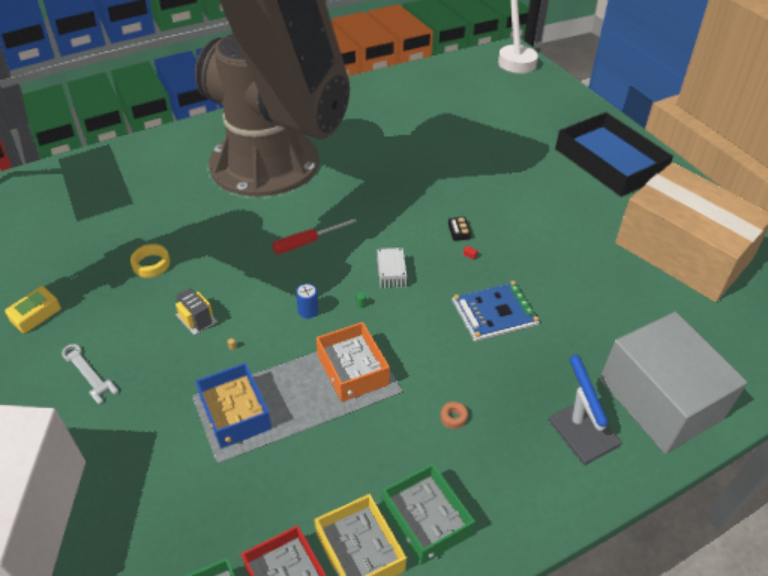

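View pics/top0.png

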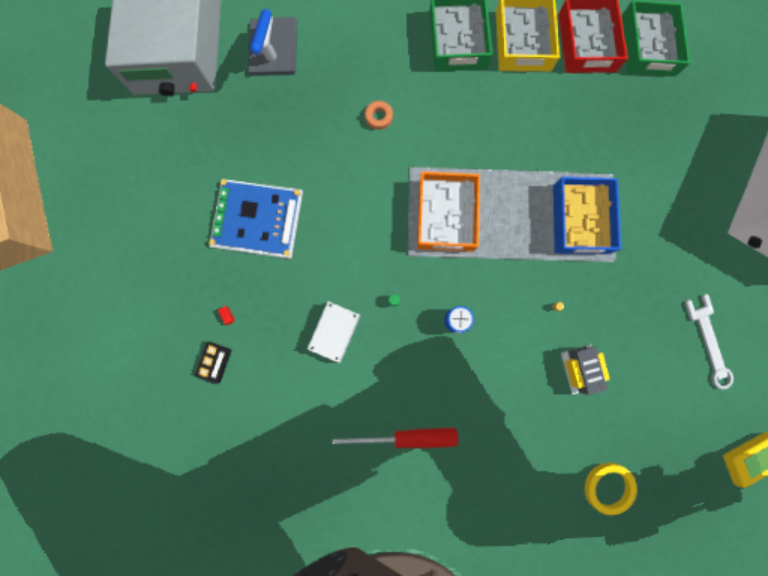

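The top view shows the jig at about (255,218), mat (515,213), heat sink (333,332), module (213,362), capacitor (460,319) and transformer (585,370) (768-wide pixels). The networks agree with this, apart from the scene view's second board_jig hit and top blue_bin hit, both false and low. Next I'll measure poses from depth.

```bash
cat > h.py <<'E'
from plant import telemetry, snapshot, job, models, ctrl
import cv2, numpy as np
from scipy.spatial.transform import Rotation as Ro
def world(s,m=None,z=None,uv=None):
    "world points of mask pixels by depth, or of pixels uv on plane height z"
    if uv is None:
        v,u=np.nonzero(m); uv=np.c_[u,v].astype(float)
    K=s["intrinsics"]; n=cv2.undistortPoints(np.asarray(uv,float).reshape(-1,1,2),K,np.array([s["k1"],0,0,0,0.])).reshape(-1,2)
    r=np.c_[n,np.ones(len(n))]; R,t=s["R"],s["t"]; C=-R.T@t; d=r@R
    if z is None:
        dz=s["range_z"][m]; k=dz>0; return (C+d*dz[:,None])[k]
    return C+d*((z-C[2])/d[:,2])[:,None]
def rect(s,name,zlo,zhi,ret=False):
    c=models.cut_out(name,s)
    if not c: return None
    m=c[0]["region"]; m=cv2.dilate(m.astype(np.uint8),np.ones((3,3)))>0
    P=world(s,m); P=P[(P[:,2]>zlo)&(P[:,2]<zhi)]
    if len(P)<10: return None
    (x,y),(w,h),a=cv2.minAreaRect((P[:,:2]*1000).astype(np.float32))
    if w<h: w,h,a=h,w,a+90
    a=(a+90)%180-90
    return dict(c=np.round([x,y],1),size=np.round([w,h],1),ang=round(a,1),mean=np.round(P.mean(0)*1000,1),n=len(P),conf=round(c[0]["conf"],2))
E
python3 - <<'E'
from h import *
s=snapshot("top"); s2=snapshot("scene")
for n,zl,zh in [("board_jig",.004,.03),("bin_mat",.0015,.006),("orange_bin",.035,.06),("blue_bin",.035,.06),("heat_sink",.022,.04),("power_module",.01,.025),("transformer",.03,.055),("transformer",.01,.055),("capacitor",.04,.06)]:
    for q in (s,s2): print(n,rect(q,n,zl,zh))
    m=models.cut_out(n,s)[0]["region"]; print(np.percentile(world(s,m)[:,2],[5,25,50,75,95]).round(4))
big=cv2.resize(s["img"][170:280,120:430,::-1],None,fx=2.58,fy=2.58,interpolation=cv2.INTER_CUBIC)
cv2.imwrite("pics/crop1.png",big)
E
```

```text
board_jig {'c': array([582.6, 195.8]), 'size': array([121., 101.]), 'ang': 80.8, 'mean': array([581.5, 194.2,  10.8]), 'n': 2496, 'conf': 0.68}
board_jig {'c': array([579.9, 196.7]), 'size': array([129.9, 108.7]), 'ang': 81.2, 'mean': array([587.1, 191.7,  13. ]), 'n': 1411, 'conf': 0.86}
[0.0063 0.009  0.0105 0.012  0.0165]
bin_mat {'c': array([ 588.6, -171. ]), 'size': array([302.6, 134.7]), 'ang': 88.3, 'mean': array([ 584.4, -164.1,    2.9]), 'n': 2697, 'conf': 0.64}
bin_mat None
[-0.0002  0.0012  0.0021  0.0031  0.0046]
orange_bin {'c': array([584.4, -75.6]), 'size': array([100.8,  80.8]), 'ang': -2.3, 'mean': array([585.3, -77.2,  44.9]), 'n': 416, 'conf': 0.84}
orange_bin {'c': array([584., -76.]), 'size': array([105.6,  81.6]), 'ang': -2.8, 'mean': array([586.4, -75.7,  44.5]), 'n': 503, 'conf': 0.55}
[0.0177 0.0199 0.0217 0.0265 0.0476]
blue_bin {'c': array([ 579. , -271.3]), 'size': array([103.3,  82.6]), 'ang': -0.8, 'mean': array([ 578.7, -272. ,   43.7]), 'n': 531, 'conf': 0.55}
blue_bin None
[0.0132 0.0202 0.0227 0.0331 0.0475]
heat_sink {'c': array([420.6,  81.7]), 'si
[... 782 characters left out ...]
rray([ 366.2, -264.5]), 'size': array([63.1, 48.3]), 'ang': 10.7, 'mean': array([ 370.9, -265.5,   42.9]), 'n': 350, 'conf': 0.79}
[0.0025 0.0351 0.0414 0.0438 0.0454]
transformer {'c': array([ 365.6, -263.9]), 'size': array([63. , 47.4]), 'ang': 18.1, 'mean': array([ 365.5, -260.1,   39. ]), 'n': 706, 'conf': 0.89}
transformer {'c': array([ 366.6, -264.7]), 'size': array([65. , 48.3]), 'ang': 14.0, 'mean': array([ 375.2, -265.8,   37.2]), 'n': 471, 'conf': 0.79}
[0.0025 0.0351 0.0414 0.0438 0.0454]
capacitor {'c': array([436.8, -86.5]), 'size': array([33.8, 33.3]), 'ang': -46.4, 'mean': array([436. , -86.6,  49.5]), 'n': 251, 'conf': 0.56}
capacitor None
[0.0297 0.0485 0.0495 0.0503 0.0517]
```

View pics/crop1.png

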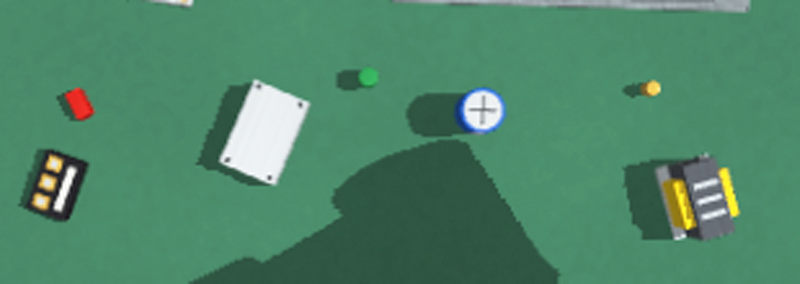

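```bash
cat >> h.py <<'E'
def plan(*targets):
    "targets (x,y,z,yaw) in m,deg (tool down); prints tool shifts from measured pose"
    o=telemetry.get_obs(); R=Ro.from_euler("xyz",o["orientation"],degrees=True); p=o["tool_pos"]
    print("now",o["clock"],p.round(4),o["orientation"].round(2),"open",round(o["opening"],4),"F",o["force"].round(1),"q",o["joint_pos"].round(0))
    for x,y,z,w in targets:
        T=Ro.from_euler("xyz",[180,0,w],degrees=True)
        print(R.inv().apply(np.array([x,y,z])-p).round(4),(R.inv()*T).as_rotvec(degrees=True).round(1))
E
python3 - <<'E'
from h import *
plan((.40,-.28,.2,-180),(.421,.082,.12,158.6))
s=snapshot("top"); P=world(s,s["range_z"]>0); v=(P[:,2]>.06)
for (a,b,c,d) in [(.45,.75,.36,.6),(.64,.85,.2,.42)]:
    k=v&(P[:,0]>a)&(P[:,0]<b)&(P[:,1]>c)&(P[:,1]<d); Q=P[k]; print(len(Q), Q.min(0) if len(Q) else '',Q.max(0) if len(Q) else '')
E
```

```text
now 3.15 [ 0.1883 -0.6481  0.2265] [ 180.    -0.  -163.8] open 0.0877 F [-0.1 -0.3  0.6] q [-57.  21.   1.  -0. -70. -17.]
[-0.306   0.2945  0.0266] [ 0.  -0.  16.2]
[-0.4272  0.6362  0.1066] [ 0.  -0.  37.6]
1079 [0.52433067 0.50498641 0.06000172] [0.74728269 0.57062249 0.11075518]
2564 [0.77485011 0.26306464 0.0600027 ] [0.84994751 0.39356235 0.10233111]
```

jog_arm:
  targets: "-0.306 0.2945 0.027 0 0 16.2 1; -0.306 0.2945 0.027 0 0 16.2 1; -0.306 0.2945 0.027 0 0 16.2 1; -0.306 0.2945 0.027 0 0 16.2 1; -0.306 0.2945 0.027 0 0 16.2 1; -0.306 0.2945 0.027 0 0 16.2 1; -0.306 0.2945 0.027 0 0 16.2 1; -0.427 0.636 0.107 0 0 37.6 1"

```text
clock: 4.2
tool_pos: [0.4055, -0.2272, 0.1888]
orientation: [-180.0, 0.1, 170.9]
force: [0.7, 0.4, -0.1]
opening: 0.0875
```

```bash
python3 -c "
from h import *
plan((.421,.082,.12,158.6),(.421,.082,.08,158.6))"
```

```text
now 4.2 [ 0.4055 -0.2272  0.1888] [-1.7998e+02  1.2000e-01  1.7088e+02] open 0.0875 F [ 0.7  0.4 -0.1] q [ -5.   2. -28.   0. -60. -94.]
[0.0339 0.3078 0.0686] [-0.   0.1 12.3]
[0.0339 0.3078 0.1086] [-0.   0.1 12.3]
```

jog_arm:
  targets: "0.034 0.308 0.069 0 0 12.3 1; 0.034 0.308 0.069 0 0 12.3 1; 0.034 0.308 0.069 0 0 12.3 1; 0.034 0.308 0.069 0 0 12.3 1; 0.034 0.308 0.069 0 0 12.3 1; 0.034 0.308 0.069 0 0 12.3 1; 0.034 0.308 0.109 0 0 12.3 1; 0.034 0.308 0.129 0 0 12.3 1"

```text
clock: 5.2
tool_pos: [0.4203, 0.0819, 0.0584]
orientation: [-180.0, 0.1, 158.6]
force: [0.0, -0.2, -0.4]
opening: 0.0874
```

```bash
python3 -c "
from h import *
plan((.421,.082,.006,158.6))"
```

```text
now 5.2 [0.4203 0.0819 0.0584] [-1.7995e+02  7.0000e-02  1.5861e+02] open 0.0874 F [ 0.  -0.2 -0.4] q [  38.    8.  -42.    0.  -39. -149.]
[-0.0005  0.0004  0.0524] [-0.   0.1  0. ]
```

jog_arm:
  targets: "0 0 0.02 0 0 0 1; 0 0 0.04 0 0 0 1; 0 0 0.052 0 0 0 1; 0 0 0.052 0 0 0 1; 0 0 0.052 0 0 0 -1; 0 0 0.052 0 0 0 -1; 0 0 0.052 0 0 0 -1; 0 0 0.052 0 0 0 -1"

```text
clock: 6.2
tool_pos: [0.4205, 0.082, 0.0066]
orientation: [-180.0, 0.1, 158.6]
force: [-0.6, -0.7, -0.2]
opening: 0.053
```

```bash
python3 -c "
from h import *
plan((.421,.082,.08,158.6),(.601,.3095,.1,170.8),(.601,.3095,.03,170.8))"
```

```text
now 6.2 [0.4205 0.082  0.0066] [-1.7998e+02  9.0000e-02  1.5861e+02] open 0.053 F [-0.6 -0.7 -0.2] q [  38.   14.  -45.    0.  -31. -149.]
[-0.0005  0.0002 -0.0734] [-0.   0.1  0. ]
[-0.0852  0.2777 -0.0933] [ -0.    0.1 -12.2]
[-0.0851  0.2777 -0.0233] [ -0.    0.1 -12.2]
```

jog_arm:
  targets: "0 0 0 0 0 0 -1; 0 0 0 0 0 0 -1; 0 0 0 0 0 0 -1; 0 0 -0.03 0 0 0 -1; 0 0 -0.074 0 0 0 -1; 0 0 -0.074 0 0 0 -1; 0 0 -0.074 0 0 0 -1; 0 0 -0.074 0 0 0 -1"

```text
clock: 7.2
tool_pos: [0.4196, 0.0815, 0.0795]
orientation: [-179.9, 0.0, 158.6]
force: [-0.2, 0.4, -2.0]
opening: 0.0459
```

```bash
python3 -c "
from h import *
plan((.601,.3095,.08,170.8),(.601,.3095,.03,170.8))"
```

```text
now 7.2 [0.4196 0.0815 0.0795] [-1.7988e+02  1.0000e-02  1.5860e+02] open 0.0459 F [-0.2  0.4 -2. ] q [  38.    6.  -41.    0.  -43. -149.]
[-0.0857  0.2785 -0.0011] [ -0.1  -0.  -12.2]
[-0.0857  0.2786  0.0489] [ -0.1  -0.  -12.2]
```

jog_arm:
  targets: "-0.086 0.2785 -0.001 0 0 -12.2 -1; -0.086 0.2785 -0.001 0 0 -12.2 -1; -0.086 0.2785 -0.001 0 0 -12.2 -1; -0.086 0.2785 -0.001 0 0 -12.2 -1; -0.086 0.2785 -0.001 0 0 -12.2 -1; -0.086 0.2785 -0.001 0 0 -12.2 -1; -0.086 0.2785 0.03 0 0 -12.2 -1; -0.086 0.2785 0.049 0 0 -12.2 -1"

```text
clock: 8.2
tool_pos: [0.5997, 0.3079, 0.0271]
orientation: [-179.7, -0.2, 170.8]
force: [0.2, 0.3, -1.1]
opening: 0.0459
```

```bash
python3 -c "
from h import *
plan((.601,.3095,.007,170.8))"
```

```text
now 8.2 [0.5997 0.3079 0.0271] [-179.71   -0.18  170.76] open 0.0459 F [ 0.2  0.3 -1.1] q [  44.   31.  -12.    0.  -48. -143.]
[-0.001   0.0019  0.0201] [-0.3 -0.2 -0. ]
```

jog_arm:
  targets: "-0.001 0.002 0.007 0 0 0 -1; -0.001 0.002 0.014 0 0 0 -1; -0.001 0.002 0.0195 0 0 0 -1; -0.001 0.002 0.0205 0 0 0 -1; -0.001 0.002 0.0205 0 0 0 -1; -0.001 0.002 0.0205 0 0 0 0.3; -0.001 0.002 0.0205 0 0 0 0.3; -0.001 0.002 0.0205 0 0 0 0.3"

```text
clock: 9.2
tool_pos: [0.6012, 0.3098, 0.0069]
orientation: [-179.7, -0.2, 170.8]
force: [-0.3, -1.0, -0.5]
opening: 0.0567
```

```bash
python3 -c "
from h import *
plan((.601,.3095,.1,170.8),(.3785,.251,.1,160.5))"
```

```text
now 9.2 [0.6012 0.3098 0.0069] [-1.7973e+02 -1.5000e-01  1.7077e+02] open 0.0567 F [-0.3 -1.  -0.5] q [  44.   32.  -12.    0.  -46. -143.]
[ 0.0004 -0.0007 -0.0931] [-0.3 -0.2 -0. ]
[ 0.2106 -0.0942 -0.0921] [-0.3 -0.1 10.3]
```

jog_arm:
  targets: "0 0 -0.045 0 0 0 0.3; 0 0 -0.092 0 0 0 0.3; 0.21 -0.094 -0.092 0 0 10.3 1; 0.21 -0.094 -0.092 0 0 10.3 1; 0.21 -0.094 -0.092 0 0 10.3 1; 0.21 -0.094 -0.092 0 0 10.3 1; 0.21 -0.094 -0.092 0 0 10.3 1; 0.21 -0.094 -0.072 0 0 10.3 1"

```text
clock: 10.2
tool_pos: [0.3802, 0.2528, 0.0816]
orientation: [180.0, -0.0, 160.6]
force: [0.8, -0.1, 0.9]
opening: 0.0881
```

```bash
python3 - <<'E'
from h import *
plan((.3785,.2515,.06,160.5),(.3785,.2515,.003,160.5))
s=snapshot("top")
print(rect(s,"heat_sink",.022,.04)); print(rect(s,"power_module",.01,.025))
print(rect(s,"board_jig",.004,.03))
cv2.imwrite("pics/a.png",cv2.resize(s["img"][:,:,::-1],(768,576)))
E
```

```text
now 10.2 [0.3802 0.2528 0.0816] [ 1.8000e+02 -1.0000e-02  1.6056e+02] open 0.0881 F [ 0.8 -0.1  0.9] q [  58.    9.  -37.   -0.  -44. -168.]
[ 0.0011 -0.0018  0.0216] [ 0.  -0.   0.1]
[ 0.0011 -0.0018  0.0786] [ 0.  -0.   0.1]
None
{'c': array([399.5, 251.1]), 'size': array([21.5,  9.1]), 'ang': 73.0, 'mean': array([399.5, 250.9,  14.6]), 'n': 47, 'conf': 0.46}
{'c': array([582.6, 195.9]), 'size': array([120.7, 101.6]), 'ang': 80.9, 'mean': array([581.5, 194.4,  10.7]), 'n': 2507, 'conf': 0.85}
```

View pics/a.png

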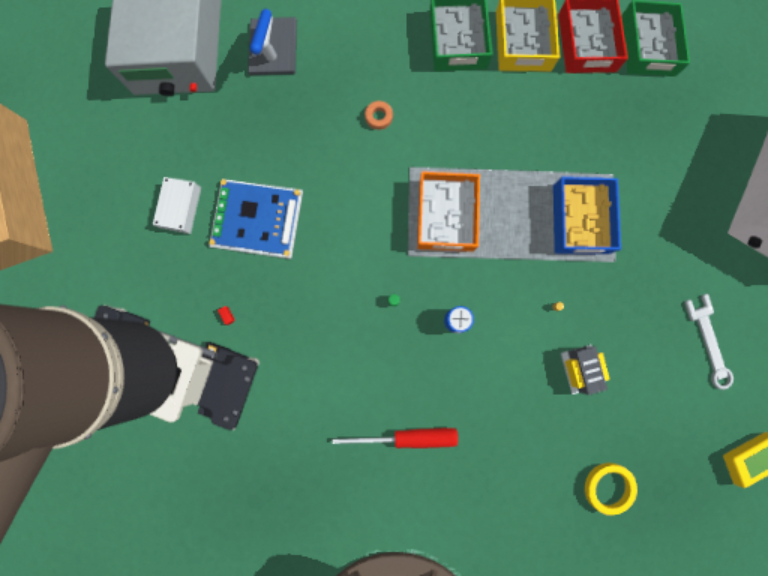

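The heat sink now stands left of the board at about (177,206), parallel to it. The gripper is over the module.

jog_arm:
  targets: "0.001 -0.002 0.03 0 0 0 1; 0.001 -0.002 0.06 0 0 0 1; 0.001 -0.002 0.078 0 0 0 1; 0.001 -0.002 0.078 0 0 0 -1; 0.001 -0.002 0.078 0 0 0 -1; 0.001 -0.002 0.078 0 0 0 -1; 0.001 -0.002 0.078 0 0 0 -1; 0.001 -0.002 0.078 0 0 0 -1"

```text
clock: 11.4
tool_pos: [0.3777, 0.2493, 0.0022]
orientation: [-179.7, -0.1, 160.5]
force: [-1.2, 0.7, 0.4]
opening: 0.0432
```

```bash
python3 - <<'E'
from h import *
plan((.3785,.2515,.003,160.5))
s=snapshot("top")
P=world(s,s["range_z"]>0); k=(P[:,2]>.022)&(P[:,2]<.04)&(P[:,0]>.53)&(P[:,0]<.67)&(P[:,1]>.26)&(P[:,1]<.38)
Q=P[k]; print(cv2.minAreaRect((Q[:,:2]*1000).astype(np.float32)),Q.mean(0))
E
```

```text
now 11.4 [0.3777 0.2493 0.0022] [-1.7969e+02 -9.0000e-02  1.6046e+02] open 0.0432 F [-1.2  0.7  0.4] q [  58.   16.  -42.   -0.  -32. -168.]
[-0.      0.0024 -0.0008] [-0.3 -0.1 -0. ]
((600.5659790039062, 308.73187255859375), (48.084468841552734, 70.06702423095703), 78.87134552001953) [0.59992781 0.30793701 0.02828868]
```

jog_arm:
  targets: "0 0 0 0 0 0 -1; 0 0 0 0 0 0 -1; 0 0 0 0 0 0 -1; 0 0 -0.01 0 0 0 -1; 0 0 -0.05 0 0 0 -1; 0 0 -0.09 0 0 0 -1; 0 0 -0.09 0 0 0 -1; 0 0 -0.09 0 0 0 -1"

```text
clock: 12.45
tool_pos: [0.3777, 0.2495, 0.0923]
orientation: [-179.7, -0.1, 160.4]
force: [-0.9, 0.3, -1.1]
opening: 0.0337
```

```bash
python3 - <<'E'
from h import *
plan((.6005,.309,.09,169.5),(.6005,.309,.055,169.5))
E
```

```text
now 12.45 [0.3777 0.2495 0.0923] [-1.7972e+02 -1.0000e-01  1.6045e+02] open 0.0337 F [-0.9  0.3 -1.1] q [  58.    8.  -37.   -0.  -46. -168.]
[-0.19    0.1307  0.0013] [-0.3 -0.1 -9.1]
[-0.1901  0.1308  0.0363] [-0.3 -0.1 -9.1]
```

jog_arm:
  targets: "-0.19 0.131 0.001 -0.3 -0.1 -9.1 -1; -0.19 0.131 0.001 -0.3 -0.1 -9.1 -1; -0.19 0.131 0.001 -0.3 -0.1 -9.1 -1; -0.19 0.131 0.001 -0.3 -0.1 -9.1 -1; -0.19 0.131 0.001 -0.3 -0.1 -9.1 -1; -0.19 0.131 0.016 -0.3 -0.1 -9.1 -1; -0.19 0.131 0.036 -0.3 -0.1 -9.1 -1; -0.19 0.131 0.036 -0.3 -0.1 -9.1 -1"

```text
clock: 13.45
tool_pos: [0.5979, 0.3079, 0.0527]
orientation: [-179.8, -0.2, 169.6]
force: [0.5, 0.4, -0.4]
opening: 0.0334
```

```bash
python3 - <<'E'
from h import *
plan((.6005,.309,.033,169.5))
E
```

```text
now 13.45 [0.5979 0.3079 0.0527] [-179.82   -0.22  169.56] open 0.0334 F [ 0.5  0.4 -0.4] q [  44.   29.  -11.   -0.  -51. -144.]
[-0.0024  0.0016  0.0197] [-0.2 -0.2  0.1]
```

jog_arm:
  targets: "-0.0025 0.0015 0.008 0 0 0 -1; -0.0025 0.0015 0.015 0 0 0 -1; -0.0025 0.0015 0.019 0 0 0 -1; -0.0025 0.0015 0.0205 0 0 0 -1; -0.0025 0.0015 0.0205 0 0 0 -1; -0.0025 0.0015 0.0205 0 0 0 0.1; -0.0025 0.0015 0.0205 0 0 0 0.1; -0.0025 0.0015 0.0205 0 0 0 0.1"

```text
clock: 14.45
tool_pos: [0.6006, 0.3089, 0.0323]
orientation: [-179.8, -0.2, 169.6]
force: [1.0, -0.3, 0.4]
opening: 0.0476
```

```bash
python3 - <<'E'
from h import *
plan((.6005,.309,.12,169.5),(.45,.1,.15,180))
E
```

```text
now 14.45 [0.6006 0.3089 0.0323] [-179.83   -0.21  169.56] open 0.0476 F [ 1.  -0.3  0.4] q [  44.   30.  -11.   -0.  -49. -144.]
[ 0.0005 -0.0002 -0.0877] [-0.2 -0.2  0.1]
[ 0.1107 -0.2331 -0.1167] [ -0.1  -0.2 -10.4]
```

jog_arm:
  targets: "0 0 -0.04 0 0 0 0.1; 0 0 -0.088 0 0 0 0.1; 0 0 -0.1 0 0 0 1; 0.11 -0.233 -0.117 0 0 -10.4 1; 0.11 -0.233 -0.117 0 0 -10.4 1; 0.11 -0.233 -0.117 0 0 -10.4 1; 0.11 -0.233 -0.117 0 0 -10.4 1; 0.11 -0.233 -0.117 0 0 -10.4 1"

```text
clock: 15.45
tool_pos: [0.4481, 0.0972, 0.1506]
orientation: [-179.9, -0.3, 179.9]
force: [1.0, 0.3, 0.6]
opening: 0.0874
```

```bash
python3 - <<'E'
from h import *
s=snapshot("top")
plan((.366,-.263,.12,-164))
print(rect(s,"power_module",.036,.055)); print(rect(s,"transformer",.03,.055)); print(rect(s,"transformer",.03,.042))
big=cv2.resize(s["img"][225:270,360:420,::-1],None,fx=8,fy=8,interpolation=cv2.INTER_CUBIC)
cv2.imwrite("pics/t1.png",big)
cv2.imwrite("pics/b.png",cv2.resize(s["img"][:,:,::-1],(768,576)))
E
```

```text
now 15.5 [0.4491 0.098  0.1508] [-179.92   -0.21  179.88] open 0.0874 F [-1.3 -1.3  0.4] q [  37.    4.  -32.   -0.  -55. -127.]
[ 0.0822 -0.3611  0.0317] [ -0.1  -0.2 -16.1]
None
{'c': array([ 365.5, -263.7]), 'size': array([62.5, 46.2]), 'ang': 16.6, 'mean': array([ 365.7, -262. ,   41.4]), 'n': 623, 'conf': 0.66}
{'c': array([ 365.5, -263.7]), 'size': array([62.5, 46.2]), 'ang': 16.6, 'mean': array([ 364.8, -258.9,   37.5]), 'n': 247, 'conf': 0.66}
```

View pics/b.png

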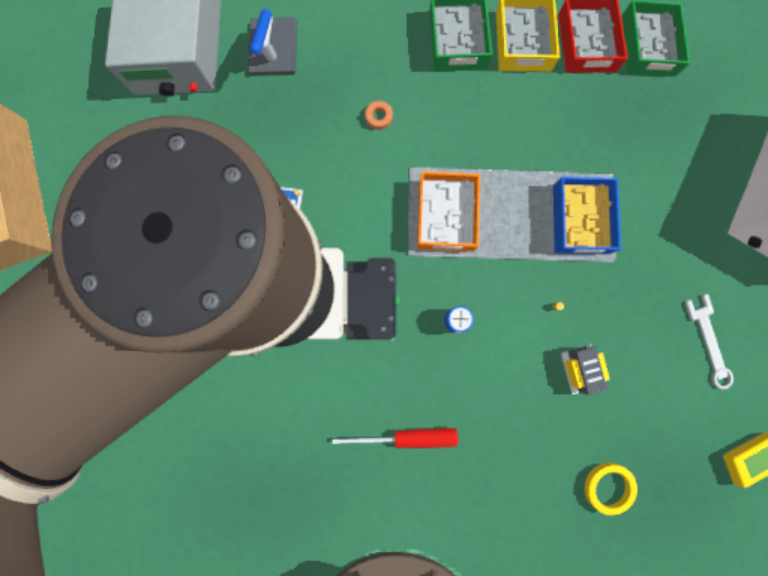

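View pics/t1.png

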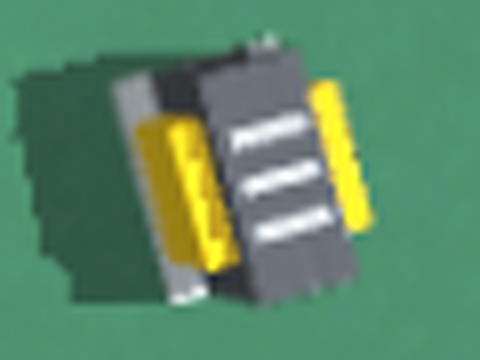

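The transformer at (585,370) shows its long axis tilted about 16°, consistent with the depth fit. The arm hides the board, so I'll check the module once it clears.

jog_arm:
  targets: "0.082 -0.361 0.032 0 0 -16.1 1; 0.082 -0.361 0.032 0 0 -16.1 1; 0.082 -0.361 0.032 0 0 -16.1 1; 0.082 -0.361 0.032 0 0 -16.1 1; 0.082 -0.361 0.032 0 0 -16.1 1; 0.082 -0.361 0.032 0 0 -16.1 1; 0.082 -0.361 0.052 0 0 -16.1 1; 0.082 -0.361 0.072 0 0 -16.1 1"

```text
clock: 16.65
tool_pos: [0.3697, -0.2616, 0.0783]
orientation: [-180.0, -0.2, -164.1]
force: [-0.2, 0.2, 0.0]
opening: 0.0876
```

```bash
python3 - <<'E'
from h import *
plan((.3655,-.2632,.009,-164))
s=snapshot("top")
P=world(s,s["range_z"]>0)
for a,b in [(.036,.055),(.022,.036)]:
    k=(P[:,2]>a)&(P[:,2]<b)&(P[:,0]>.54)&(P[:,0]<.66)&(P[:,1]>.265)&(P[:,1]<.37)
    Q=P[k]; print(cv2.minAreaRect((Q[:,:2]*1000).astype(np.float32)),Q.mean(0))
cv2.imwrite("pics/c.png",cv2.resize(s["img"][:,:,::-1],(768,576)))
E
```

```text
now 16.65 [ 0.3697 -0.2616  0.0783] [-179.97   -0.25 -164.07] open 0.0876 F [-0.2  0.2  0. ] q [-10.   9. -38.   0. -44. -64.]
[ 0.0041 -0.0004  0.0693] [-0.  -0.2 -0.1]
((599.8359985351562, 308.0777282714844), (35.10861587524414, 48.947975158691406), 78.64383697509766) [0.5988268  0.30685136 0.04420093]
((600.4545288085938, 308.4702453613281), (47.55117416381836, 70.5299072265625), 78.48165130615234) [0.59610234 0.30143737 0.02845385]
```

View pics/c.png

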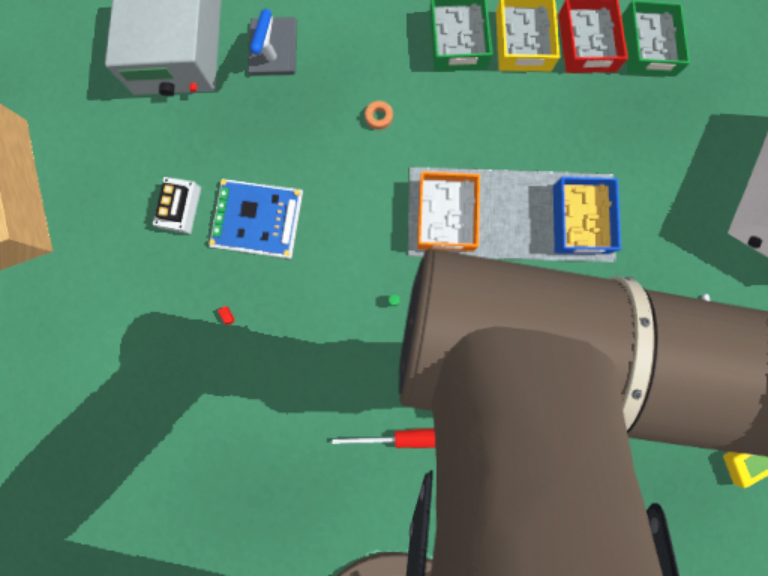

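The module sits centred on the heat sink at (176,205), within 1 mm and 1° of it by the depth fit. Next, the transformer.

jog_arm:
  targets: "0.004 0 0.02 0 0 0 1; 0.004 0 0.045 0 0 0 1; 0.004 0 0.069 0 0 0 1; 0.004 0 0.0695 0 0 0 1; 0.004 0 0.0695 0 0 0 -1; 0.004 0 0.0695 0 0 0 -1; 0.004 0 0.0695 0 0 0 -1; 0.004 0 0.0695 0 0 0 -1"

```text
clock: 17.7
tool_pos: [0.3642, -0.2618, 0.007]
orientation: [179.9, -0.4, -164.0]
force: [-0.5, 0.2, 0.8]
opening: 0.0533
```

jog_arm:
  targets: "0 0 0 0 0 0 -1; 0 0 0 0 0 0 -1; 0 0 0 0 0 0 -1; 0 0 0 0 0 0 -1; 0 0 -0.01 0 0 0 -1; 0 0 -0.05 0 0 0 -1; 0 0 -0.1 0 0 0 -1; 0 0 -0.1 0 0 0 -1"

```text
clock: 18.7
tool_pos: [0.3673, -0.2624, 0.1108]
orientation: [-179.8, 0.0, -164.0]
force: [0.7, 0.3, -2.7]
opening: 0.0458
```

```bash
python3 - <<'E'
from h import *
plan((.564,.0822,.11,-190),(.564,.0822,.05,-190))
E
```

```text
now 18.7 [ 0.3673 -0.2624  0.1108] [-1.7984e+02  1.0000e-02 -1.6401e+02] open 0.0458 F [ 0.7  0.3 -2.7] q [-10.   6. -36.   0. -48. -64.]
[-2.840e-01  2.771e-01  1.000e-04] [-0.2  0.  26. ]
[-0.284   0.2773  0.0601] [-0.2  0.  26. ]
```

jog_arm:
  targets: "-0.284 0.277 0 0 0 26 -1; -0.284 0.277 0 0 0 26 -1; -0.284 0.277 0 0 0 26 -1; -0.284 0.277 0 0 0 26 -1; -0.284 0.277 0 0 0 26 -1; -0.284 0.277 0 0 0 26 -1; -0.284 0.277 0 0 0 26 -1; -0.284 0.277 0.05 0 0 26 -1"

```text
clock: 19.7
tool_pos: [0.5683, 0.086, 0.0617]
orientation: [179.9, 0.5, 170.2]
force: [-0.0, -0.2, -4.0]
opening: 0.0453
```

```bash
python3 - <<'E'
from h import *
plan((.564,.0822,.03,-190),(.564,.0822,.008,-190))
E
```

```text
now 19.7 [0.5683 0.086  0.0617] [179.9    0.45 170.2 ] open 0.0453 F [-0.  -0.2 -4. ] q [  28.   20.  -24.    0.  -45. -128.]
[ 0.0038 -0.0045  0.0317] [0.1 0.5 0.2]
[ 0.004  -0.0046  0.0537] [0.1 0.5 0.2]
```

jog_arm:
  targets: "0.004 -0.0045 0.02 0.1 0.5 0.2 -1; 0.004 -0.0045 0.035 0.1 0.5 0.2 -1; 0.004 -0.0045 0.042 0.1 0.5 0.2 -1; 0.004 -0.0045 0.048 0.1 0.5 0.2 -1; 0.004 -0.0045 0.052 0.1 0.5 0.2 -1; 0.004 -0.0045 0.054 0.1 0.5 0.2 -1; 0.004 -0.0045 0.054 0.1 0.5 0.2 -1; 0.004 -0.0045 0.054 0.1 0.5 0.2 -1"

```text
clock: 20.7
tool_pos: [0.5642, 0.0824, 0.008]
orientation: [180.0, -0.0, 170.0]
force: [0.3, 0.6, -2.7]
opening: 0.0456
```

```bash
python3 - <<'E'
from h import *
plan((.564,.0822,.008,-190))
E
```

```text
now 20.7 [0.5642 0.0824 0.008 ] [ 1.7998e+02 -2.0000e-02  1.7000e+02] open 0.0456 F [ 0.3  0.6 -2.7] q [  28.   24.  -27.   -0.  -39. -128.]
[ 0.0002 -0.0002  0.    ] [ 0. -0.  0.]
```

jog_arm:
  targets: "0 0 0.001 0 0 0 -1; 0 0 0.001 0 0 0 -1; 0 0 0.001 0 0 0 0.3; 0 0 0.001 0 0 0 0.3; 0 0 0.001 0 0 0 0.3; 0 0 -0.03 0 0 0 0.3; 0 0 -0.08 0 0 0 0.3; 0 0 -0.12 0 0 0 0.3"

```text
clock: 21.7
tool_pos: [0.5645, 0.0824, 0.1298]
orientation: [180.0, 0.0, 170.0]
force: [0.4, 0.4, -0.7]
opening: 0.0569
```

```bash
python3 - <<'E'
from h import *
plan((.437,-.0865,.14,-181.7),(.437,-.0865,.08,-181.7))
E
```

```text
now 21.7 [0.5645 0.0824 0.1298] [1.7996e+02 2.0000e-02 1.7001e+02] open 0.0569 F [ 0.4  0.4 -0.7] q [  28.   15.  -20.   -0.  -54. -128.]
[ 0.0963 -0.1884 -0.0103] [ 0.   0.  -8.3]
[ 0.0963 -0.1884  0.0497] [ 0.   0.  -8.3]
```

```bash
python3 - <<'E'
from h import *
plan((.437,-.0865,.14,-90))
E
```

```text
now 21.7 [0.5645 0.0824 0.1298] [1.7996e+02 2.0000e-02 1.7001e+02] open 0.0569 F [ 0.4  0.4 -0.7] q [  28.   15.  -20.   -0.  -54. -128.]
[ 0.0963 -0.1884 -0.0103] [   0.    0. -100.]
```

jog_arm:
  targets: "0.096 -0.188 -0.01 0 0 -100 1; 0.096 -0.188 -0.01 0 0 -100 1; 0.096 -0.188 -0.01 0 0 -100 1; 0.096 -0.188 -0.01 0 0 -100 1; 0.096 -0.188 -0.01 0 0 -100 1; 0.096 -0.188 -0.01 0 0 -100 1; 0.096 -0.188 -0.01 0 0 -100 1; 0.096 -0.188 -0.01 0 0 -100 1"

```text
clock: 22.7
tool_pos: [0.4373, -0.0862, 0.1398]
orientation: [-180.0, 0.0, -103.7]
force: [0.7, 0.2, 0.7]
opening: 0.0875
```

```bash
python3 - <<'E'
from h import *
plan((.437,-.0865,.08,-90))
s=snapshot("top")
print(rect(s,"capacitor",.04,.06),rect(s,"transformer",.03,.055))
cv2.imwrite("pics/d.png",cv2.resize(s["img"][:,:,::-1],(768,576)))
E
```

```text
now 22.7 [ 0.4373 -0.0862  0.1398] [-1.7996e+02  4.0000e-02 -1.0371e+02] open 0.0875 F [0.7 0.2 0.7] q [ 14.   3. -34.  -0. -53. -28.]
[0.0004 0.0002 0.0598] [ -0.    0.  -13.7]
None {'c': array([564.9,  81.6]), 'size': array([61.4, 44.2]), 'ang': -10.4, 'mean': array([564.2,  81. ,  40.9]), 'n': 552, 'conf': 0.62}
```

View pics/d.png

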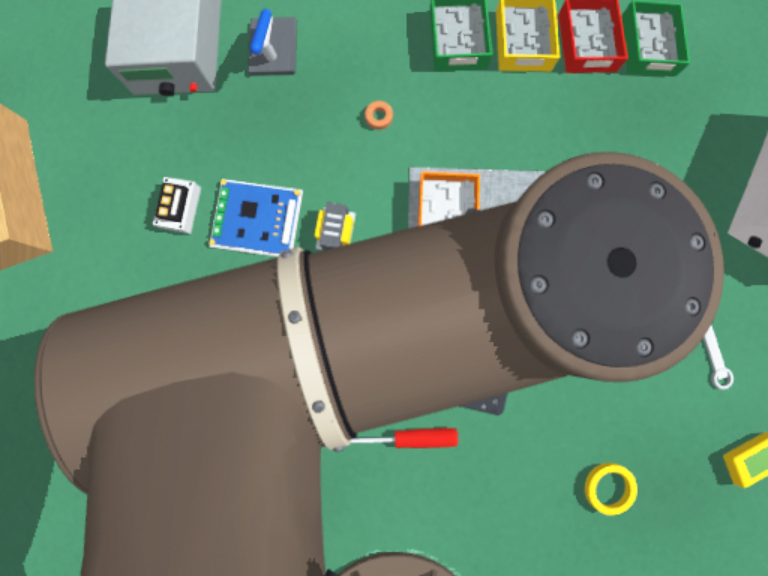

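The transformer stands right of the board at (336,226), parallel to it. Now the capacitor.

jog_arm:
  targets: "0 0 0.01 0 0 -13.7 1; 0 0 0.02 0 0 -13.7 1; 0 0 0.06 0 0 -13.7 1; 0 0 0.1 0 0 -13.7 1; 0 0 0.125 0 0 -13.7 1; 0 0 0.125 0 0 -13.7 1; 0 0 0.125 0 0 -13.7 -1; 0 0 0.125 0 0 -13.7 -1"

```text
clock: 23.85
tool_pos: [0.4383, -0.0859, 0.0159]
orientation: [-179.8, 0.1, -90.6]
force: [-0.3, -0.9, 0.5]
opening: 0.0725
```

jog_arm:
  targets: "0 0 0 0 0 0 -1; 0 0 0 0 0 0 -1; 0 0 0 0 0 0 -1; 0 0 0 0 0 0 -1; 0 0 0 0 0 0 -1; 0 0 0 0 0 0 -1; 0 0 -0.03 0 0 0 -1; 0 0 -0.06 0 0 0 -1"

```text
clock: 24.85
tool_pos: [0.4377, -0.0861, 0.0762]
orientation: [-179.9, 0.0, -90.6]
force: [1.0, -0.4, -1.2]
opening: 0.0344
```

```bash
python3 - <<'E'
from h import *
plan((.437,-.0865,.12,-90),(.585,-.172,.12,-91.7))
E
```

```text
now 24.85 [ 0.4377 -0.0861  0.0762] [-1.7992e+02  4.0000e-02 -9.0590e+01] open 0.0344 F [ 1.  -0.4 -1.2] q [ 14.   8. -39.  -0. -43. -15.]
[ 0.0004  0.0006 -0.0438] [-0.1  0.  -0.6]
[ 0.0844 -0.1483 -0.0437] [-0.1  0.   1.1]
```

jog_arm:
  targets: "0 0 -0.044 0 0 0 -1; 0.02 -0.035 -0.044 0 0 1.1 -1; 0.084 -0.148 -0.044 0 0 1.1 -1; 0.084 -0.148 -0.044 0 0 1.1 -1; 0.084 -0.148 -0.044 0 0 1.1 -1; 0.084 -0.148 -0.044 0 0 1.1 -1; 0.084 -0.148 -0.01 0 0 1.1 -1; 0.084 -0.148 0.02 0 0 1.1 -1"

```text
clock: 25.85
tool_pos: [0.5838, -0.1707, 0.0562]
orientation: [-179.9, 0.1, -91.7]
force: [-0.0, 0.1, -0.6]
opening: 0.0348
```

```bash
python3 - <<'E'
from h import *
plan((.585,-.172,.0185,-91.7))
E
```

```text
now 25.85 [ 0.5838 -0.1707  0.0562] [-1.7987e+02  6.0000e-02 -9.1660e+01] open 0.0348 F [-0.   0.1 -0.6] q [  2.  23. -20.  -0. -47.  -4.]
[ 0.0013 -0.0012  0.0377] [-0.1  0.1  0. ]
```

jog_arm:
  targets: "0.001 -0.001 0.015 0 0 0 -1; 0.001 -0.001 0.025 0 0 0 -1; 0.001 -0.001 0.031 0 0 0 -1; 0.001 -0.001 0.035 0 0 0 -1; 0.001 -0.001 0.0375 0 0 0 -1; 0.001 -0.001 0.038 0 0 0 -1; 0.001 -0.001 0.038 0 0 0 0.3; 0.001 -0.001 0.038 0 0 0 0.3"

```text
clock: 26.85
tool_pos: [0.585, -0.1718, 0.0184]
orientation: [-179.8, 0.1, -91.7]
force: [0.3, 0.2, 0.1]
opening: 0.0491
```

jog_arm:
  targets: "0 0 0 0 0 0 0.3; 0 0 0 0 0 0 0.3; 0 0 -0.02 0 0 0 0.3; 0 0 -0.05 0 0 0 0.3; 0 0 -0.1 0 0 0 0.3; 0 0 -0.15 0 0 0 0.3; 0 0 -0.15 0 0 0 0.3; 0 0 -0.15 0 0 0 0.3"

```text
clock: 27.85
tool_pos: [0.5843, -0.1718, 0.1683]
orientation: [-179.8, 0.1, -91.7]
force: [0.4, -0.1, -1.2]
opening: 0.0571
```

```bash
python3 - <<'E'
from h import *
plan((.40,-.38,.2,-120))
E
```

```text
now 27.85 [ 0.5843 -0.1718  0.1683] [-1.7984e+02  9.0000e-02 -9.1680e+01] open 0.0571 F [ 0.4 -0.1 -1.2] q [  2.  17. -13.  -0. -60.  -4.]
[ 0.2135  0.178  -0.0326] [-0.1  0.1 28.3]
```

jog_arm:
  targets: "0.1 0.07 -0.05 0 0 20 0.3; 0.386 0.27 -0.05 0 0 40 0.3; 0.386 0.27 -0.05 0 0 40 0.3; 0.386 0.27 -0.05 0 0 40 0.3; 0.386 0.27 -0.05 0 0 40 0.3; 0.386 0.27 -0.05 0 0 40 0.3; 0.386 0.27 -0.05 0 0 40 0.3; 0.386 0.27 -0.05 0 0 40 0.3"

```text
clock: 28.85
tool_pos: [0.3005, -0.5512, 0.215]
orientation: [179.9, 0.2, -131.8]
force: [0.4, 0.3, 0.1]
opening: 0.0572
```

```bash
python3 - <<'E'
from h import *
s=snapshot("top"); P=world(s,s["range_z"]>0)
def box(a,b,x0,x1,y0,y1):
    Q=P[(P[:,2]>a)&(P[:,2]<b)&(P[:,0]>x0)&(P[:,0]<x1)&(P[:,1]>y0)&(P[:,1]<y1)]
    (x,y),sz,an=cv2.minAreaRect((Q[:,:2]*1000).astype(np.float32)); print(np.round([x,y,*sz,an],1),len(Q),Q[:,2].mean()); return x,y
m=box(.036,.055,.54,.66,.265,.37); h=box(.022,.036,.54,.66,.265,.37); t=box(.03,.055,.5,.63,.04,.13); c=box(.043,.06,.54,.63,-.22,-.125)
j=rect(s,"board_jig",.004,.03); bm=rect(s,"bin_mat",.0015,.006); print(j,bm)
def loc(p,o,a): a=np.radians(a); d=np.subtract(p,o); return np.round([d@[np.cos(a),np.sin(a)],d@[-np.sin(a),np.cos(a)]],1)
print("hs",loc(h,j["c"],-9.1),"tr",loc(t,j["c"],-9.1),"mod",loc(m,h,-11.5),"cap",loc(c,(588.6,-171),-1.7))
for n,b in(("orange_bin",0),("blue_bin",0)): print(rect(s,n,.035,.06))
cv2.imwrite("pics/e.png",cv2.resize(s["img"][:,:,::-1],(768,576)))
s=snapshot("scene");cv2.imwrite("pics/f.png",cv2.resize(s["img"][:,:,::-1],(768,576)))
E
```

```text
[599.7 308.   35.7  49.   77.6] 402 0.04412130987092698
[600.7 308.6  47.9  70.5  79.2] 326 0.02845792487771585
[565.   81.6  44.3  61.   79.4] 558 0.04090063591325654
[ 583.3 -173.4   32.9   33.9   44.5] 235 0.052074576874626945
{'c': array([582.9, 195.8]), 'size': array([121., 101.]), 'ang': 81.1, 'mean': array([581.4, 194.3,  10.7]), 'n': 2511, 'conf': 0.85} {'c': array([ 587.6, -170.7]), 'size': array([303.7, 136.7]), 'ang': 88.2, 'mean': array([ 583.1, -161.8,    2.9]), 'n': 2542, 'conf': 0.6}
hs [ -0.2 114.2] tr [   0.4 -115.6] mod [-0.9 -0.7] cap [-5.2 -2.6]
{'c': array([584.2, -75.6]), 'size': array([100.4,  80.7]), 'ang': -2.6, 'mean': array([584.8, -77.7,  45. ]), 'n': 410, 'conf': 0.87}
{'c': array([ 578.9, -271.2]), 'size': array([103.2,  81.9]), 'ang': -0.7, 'mean': array([ 578.3, -271.9,   44. ]), 'n': 516, 'conf': 0.61}
```

View pics/e.png

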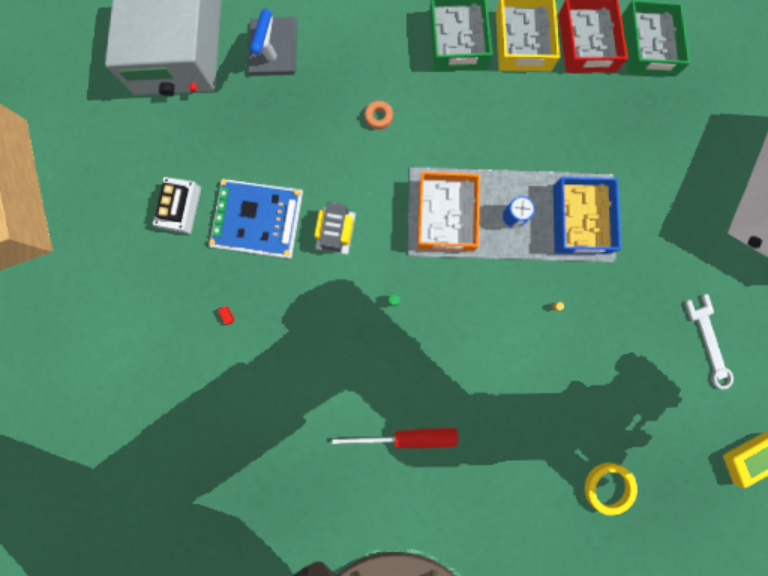

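View pics/f.png

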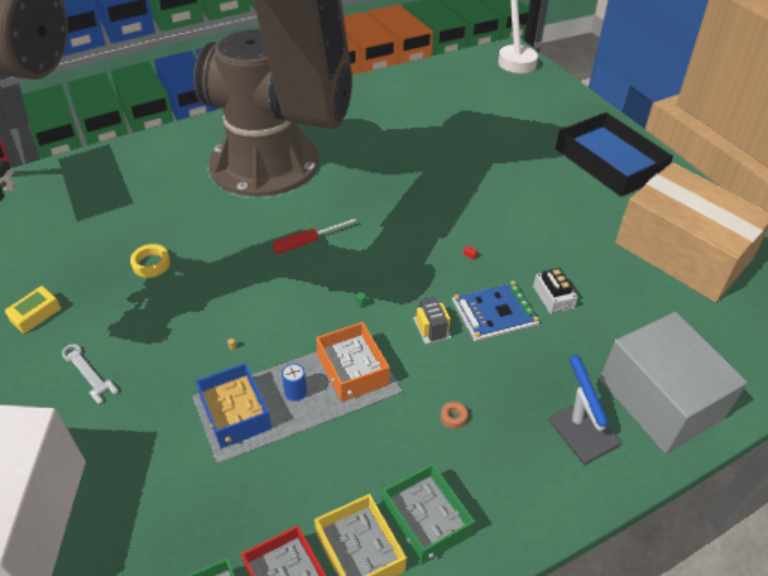

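Both pictures show every part upright and in place, with the robot clear: heat sink and module at (176,205), transformer at (336,226), capacitor at (521,210) in the top view. All offsets are well inside the limits, so I'm handing in.

```bash
python3 -c "
from plant import job
print(job.close_job())"
```

```text
the job is handed in; nothing more can be done
None
```

All four parts are placed and the job was handed in at about 29 s, well under the 106 s limit. The hand-in gives no verdict.

My last checks, from the top camera's depth after the arm had moved clear:

| Part | Measured position | Allowed |
|---|---|---|
| Heat sink, in the fixture frame | x about 0 mm, y +114 mm, about 2° off parallel | x ±15 mm, y 97 to 129 mm, under 11° |
| Transformer, in the fixture frame | x about 0 mm, y −116 mm, about 2° off parallel | x ±15 mm, y −129 to −97 mm, under 11° |
| Module, on the heat sink | about 1 mm off lengthways and across, at most 2° off | ±10 mm, ±8 mm, under 11° |
| Capacitor, from the mat centre | x −5 mm, y −3 mm | x ±16 mm, y ±17 mm |

Both camera pictures show everything upright and the gripper touching nothing. Force readings stayed at a few newtons in every report.

- **Network misses:** the trained networks missed the heat sink after it was placed, and the module once it sat on the heat sink with the arm in the way. I measured both straight from the depth image instead.
- **Mat centre:** two estimates, one from the mat's outline and one from the midpoint between the bins, differ by about 6 mm. The capacitor is within limits by either.

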